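# Stack the chilled tubs and take the lid temperature

### The job

Build up the column on the chopping board: set the medium lidded tub squarely on the large one, then the small tub squarely on the medium one, edges parallel and centred, each set down gently and let go. Then draw the pistol-shaped infrared thermometer up out of its holder, tip its nose well down (about 45 degrees or steeper) and aim it at the middle of the top lid from about 10 cm away, touching none of the tubs with it. Finish while still holding it there, raised and still in the gripper; leave the large tub and the other things on the bench where they are.

Things in the scene. Friction and masses are not known exactly. Their poses are not given: they have to be found in the camera images.
- board: fixed blue plastic chopping board, 160 (its x) x 200 (its y) x 12 mm thick; origin at the centre of its underside
- tub_large: white lidded food tub, the foot of the column, standing on the board from the start; rigid closed box 110 long (its x) x 74 wide (its y) x 45 mm tall, flat top, 0.6 kg; origin at the centre of its underside
- tub_medium: white lidded food tub, rigid closed box 100 long (its x) x 64 wide (its y) x 45 mm tall, flat sides and flat top, about 0.3 kg; stands on the table; origin at the centre of its underside
- tub_small: white lidded food tub, rigid closed box 88 long (its x) x 56 wide (its y) x 38 mm tall, flat sides and flat top, about 0.22 kg; stands on the table; origin at the centre of its underside
- tub_small_lid (a point): middle of the small tub's flat lid top, 38 mm above its origin; axes as the tub's
- holder: fixed steel holder of the thermometer: an upright square socket open at the top, 38 x 36 mm outside, 30 (its x) x 28 (its y) mm inside, rim 75 mm above the table, inner floor 4 mm, on a 90 x 90 x 4 mm foot plate; origin at the centre of its underside
- thermometer: pistol-shaped infrared thermometer, 0.22 kg, loose in the holder, handle down, barrel level. Origin at the centre of the handle's bottom end, z up the handle, nose to -x. Handle 26 (x) x 24 (y) mm, z 0 to 85, 71 mm of it in the socket. Barrel a flat-sided box 36 wide (y), z 85 to 125, x -45 to 65; round black nose 34 mm thick on to x -75. Barrel's underside 14 mm above the rim
- thermometer_barrel (a point): centre of the barrel right above the handle, 105 mm above the thermometer's origin, near its centre of mass; axes as the thermometer's; a good place to grip across y from above
- thermometer_lens (a point): middle of the lens at the nose's end, at x = -75, y = 0, z = 105 mm of the thermometer; axes as the thermometer's, it looks along -x
- pepper_mill: bystander, loose: dark wooden pepper mill, 54 mm across, 170 mm tall; origin at the centre of its underside
- squeeze_bottle: bystander, loose: amber squeeze bottle, 54 mm across, 170 mm tall; origin at the centre of its underside
- spice_jar: bystander, loose: small glass jar with black lid, 50 mm across, 75 mm tall; origin at the centre of its underside
- spoon: bystander, loose: spoon with a wooden handle lying beyond the board, about 180 mm long; origin in the spoon
- ramekin: bystander, loose: small white bowl, 80 mm across, 45 mm tall; origin at the centre of its underside
There are look-alikes about, which are no part of the job. What is shaped like the tub_medium but brown or pink is not meant.

How it is judged:
On the way, in this order (a step that is already met when the one before it is completed fails the run):
1. the medium tub stands squarely on the large one, let go (horizontal distance between tub_medium and tub_large below 0.012 m and z of tub_medium in the frame of tub_large between 0.041 and 0.049 m and angle between the x axis of tub_medium and the x axis of tub_large, either way round below 0.16 rad and angle between tub_medium's own z axis and vertical below 0.06 rad and contact force between tub_medium and the fingers below 0.05 N and linear speed of tub_medium below 0.03 m/s), for 0.2 s.
2. the small tub stands squarely on the medium one, let go (horizontal distance between tub_medium and tub_large below 0.012 m and z of tub_medium in the frame of tub_large between 0.041 and 0.049 m and angle between the x axis of tub_medium and the x axis of tub_large, either way round below 0.16 rad and angle between each of tub_medium, tub_small's own z axis and vertical below 0.06 rad and horizontal distance between tub_small and tub_medium below 0.012 m and z of tub_small in the frame of tub_medium between 0.041 and 0.049 m and angle between the x axis of tub_small and the x axis of tub_medium, either way round below 0.16 rad and contact force between tub_small and the fingers below 0.05 N and linear speed of tub_small below 0.03 m/s), for 0.2 s.
3. the thermometer is drawn up out of its holder, held by the fingers (z of thermometer in the frame of holder above 0.085 m and contact force between thermometer and the fingers above 1 N and contact force between thermometer and holder below 0.05 N), for 0.1 s.
At the end, for the whole second after the job is handed in: Tubs stacked, centred within 12 mm, parallel within 9 deg, let go, at rest. Thermometer held still by the fingers alone, barrel over 190 mm up, nose 35 deg or more below level, middle of the top lid 40 to 180 mm ahead of the lens and within 28 mm of its line of sight (all of step 2 and x of tub_small_lid in the frame of thermometer_lens between -0.18 and -0.04 m and y of tub_small_lid in the frame of thermometer_lens between -0.028 and 0.028 m and z of tub_small_lid in the frame of thermometer_lens between -0.028 and 0.028 m and contact force between tub_medium and the fingers below 0.05 N and linear speed of each of tub_medium, thermometer below 0.03 m/s and contact force between thermometer and the fingers above 1 N and contact force between thermometer and holder below 0.05 N and contact force between thermometer and tub_large below 0.05 N and contact force between thermometer and tub_medium below 0.05 N and contact force between thermometer and tub_small below 0.05 N and contact force between thermometer and board below 0.05 N and height (world z) of thermometer_barrel above 0.19 m and angle between thermometer's own x axis and vertical below 0.96 rad and angular speed of thermometer below 0.2 rad/s); the arm keeps its last pose, push and grip.
It fails at once if the large tub is shifted by more than 25 mm (distance of tub_large from where it was at the start of the episode above 0.025 m).
It fails at once if one of the other things on the bench is moved by more than 40 mm (distance of any of pepper_mill, squeeze_bottle, spice_jar, spoon, ramekin from where it was at the start of the episode above 0.04 m).
It fails at once if a tub is dropped (falls freely faster than 0.6 m/s) ((linear speed of tub_medium above 0.6 m/s and contact force between tub_medium and the fingers below 0.05 N) or (linear speed of tub_small above 0.6 m/s and contact force between tub_small and the fingers below 0.05 N)).
It fails at once if the thermometer touches a tub with more than 1 N (contact force between thermometer and tub_large above 1 N or contact force between thermometer and tub_medium above 1 N or contact force between thermometer and tub_small above 1 N).
It also fails if it takes over 72 s, if anything falls off the work surface, if the arm or the gripper's body presses on something with over 40 N, if the wrist force passes 120 N, or if a joint passes its speed limit or range.

### The arm

A 6-joint arm with a two-finger parallel gripper is mounted at the origin on the work surface. World frame = base frame: x ahead of the robot, y to its left, z up, the work surface at z = 0. Lengths are in m, angles in rad, forces in N, time in s.
With the tool pointing down it reaches from about 0.425 to 0.95 m from the base axis. Payload 3.5 kg.
Tool frame: the origin (TCP) lies midway between the tips of the shut fingers; the grasp point (between the pads) lies 19 mm behind it; z points along the fingers, y is the line along which they close (so a half turn about z gives the same grasp; the last joint's range is limited). The gripper opens to 85 mm and grips with 20 to 120 N. Pads are 22 mm wide; open, the fingers measure 114 mm over their backs; the gripper's body (76 mm by 85 mm) begins 54 mm behind the grasp point. The pads swing forward as they close: fully open they stand 13 mm farther back than shut.
Start: joints at [1.165, 0.286, 1.577, -0, 1.279, -0.15], TCP at [0.171, 0.653, 0.231] pointing down, gripper open.
Joint ranges: [-2.77, 2.77], [-0.9, 2.22], [0.21, 2.48], [-1.53, 4.67], [0.24, 2.81], [-2.84, 2.84]. Speed limits (rad/s): [2.79, 2.79, 3.14, 3.14, 3.14, 3.14].

### API

Orientations are given as a unit quaternion [x, y, z, w].
In Python, from plant import get_state, read_camera, ctrl gives the robot as it stands.
- The arm moves only by the shell command python3 -m crank 'ROWS' [FORCE]. ROWS is JSON, a list of rows, each a list of 3 entries, a list of its own where there are three numbers: the shift along the tool's x, y, z in mm, then the turn about the tool's z in degrees, then the closure in counts, from 0 (fully open) to 255 (shut). In form: [[[tx, ty, tz], yaw, claw], ...]. A call has 1 to 10 rows; each row is the pose to reach, as a shift and turn from the pose commanded when the call began, along the tool's axes at that moment; what a row does not reach only later rows make up. A row lasts 1/10 s, in which the tool goes at most 50 mm and 8.59 degrees, less where a joint would pass 70% of its speed; a pose out of reach is approached as far as the arm can. A call with a gripper value outside its range is refused whole. The fingers move at their own pace and stop on an object; FORCE is the grip in N (left out, the last holds). Time passes only in rows, so rows that repeat a pose let the fingers close. It gives the time, the measured TCP pose, the force, the opening and the grip force at its end, in the units of the state.
- get_state(): the state, without advancing time (a new reading comes with each control period).
- read_camera(name): name is "side" or "top" or "wrist"; returns a dict with "frame" (384x512x3 uint8, blue, green, red), "range_z" (384x512 float32, m along the optical axis (not along the pixel's ray), 0 where there is no reading), "vfov" (degrees; the focal length in pixels is half the picture's height over the tangent of half this angle, whatever the lens; pixels are square), "cx", "cy" (the principal point, pixels), "k1" (the pictures are not rectified: a ray, as slopes to the right and down, at radius r is drawn at 1 + k1 r^2 times it, then the intrinsics apply), "origin" and "orientation" of the camera in the world. Camera axes: x right, y down, z forward; pixel columns grow to the right and rows downward; lengths in m; the calibration is good to about 2 mm. A picture is of the moment at which its call begins.
- ctrl.sign_off(): hands the job in; it is judged then, once.
The state is a dict: "time": time; "qpos": joint angles; "dq": joint speeds; "joint_efforts": joint torques, N m; "eef_pos": TCP position; "tcp_rot": TCP orientation; "contact_force": force on the tool from outside, world axes, zero at the start; "wrist_torque": the same for the moment, N m; "opening": opening from 0.0 (shut) to 1.0 (fully open); "finger_force": force on a finger pad.
Only numpy, scipy, OpenCV 4.12 (cv2) and the standard library are available. Lean on these libraries where they do the work, as an engineer would, in place of code of your own. Each camera call takes 0.05 s, during which the arm holds its last target. There are 200 camera calls.

## Working session

There is one attempt and no reset: what is moved stays moved. The work goes in short steps, Python scripts to look and compute and a shell command to move; the robot and the scene stay as the last step left them, time stands still between calls to the robot, and variables do not carry over. Pictures are saved under pics/ and viewed, at most 10 in all, crops included, and the job is handed in when it is done.

```bash
ls; mkdir -p pics; cat > h.py <<'E'
import numpy as np,cv2
from scipy.spatial.transform import Rotation as R
from plant import get_state,read_camera
def world(c):
    f=192/np.tan(np.radians(c["vfov"])/2);K=np.array([[f,0,c["cx"]],[0,f,c["cy"]],[0,0,1.]])
    v,u=np.mgrid[0:384,0:512]
    n=cv2.undistortPoints(np.stack([u,v],-1).reshape(-1,1,2).astype(float),K,np.array([c["k1"],0,0,0.])).reshape(384,512,2)
    d=np.concatenate([n,np.ones((384,512,1))],-1)
    Rw=R.from_quat(c["orientation"]).as_matrix()
    return (d*c["range_z"][...,None])@Rw.T+np.array(c["origin"]), d@Rw.T
E
python3 - <<'E'
from h import *
for n in ["side","top"]:
    c=read_camera(n);np.save(n+".npy",c,allow_pickle=True)
    cv2.imwrite(f"pics/{n}0.png",c["frame"]);print(n,c["origin"],c["orientation"],c["vfov"],c["k1"])
s=get_state();print(s)
E
```

```text
pics
side [ 0.46493939 -0.86525571  1.12068474] [ 0.93835488 -0.04633624  0.02457958 -0.34167077] 45.96017372468012 -0.08072231693893275
top [ 0.49018527 -0.00177866  1.16960202] [ 0.71055042 -0.70294454  0.0264244  -0.01699465] 56.498948828419714 0.01266796942798813
{'time': 0.1, 'qpos': array([ 1.16499424e+00,  2.87128831e-01,  1.57804638e+00,  2.50800397e-05,
        1.27861167e+00, -1.50017417e-01]), 'dq': array([-0.00137388, -0.00186263, -0.00309296,  0.00056219, -0.0019788 ,
       -0.00038745]), 'joint_efforts': array([ 1.14457300e-03, -4.07297444e+01, -2.93698722e+01, -9.42442421e-05,
        3.32512565e-03, -2.35017829e-06]), 'eef_pos': array([0.17051454, 0.65248527, 0.23004245]), 'tcp_rot': array([ 1.27547495e-01,  9.91831857e-01, -1.05172819e-03, -3.12533813e-04]), 'contact_force': array([-0.96707176,  0.18732833, -0.55127432]), 'wrist_torque': array([ 0.01326779,  0.00378736, -0.00096271]), 'finger_force': 0.0, 'opening': 0.9985269066027762}
```

View pics/top0.png

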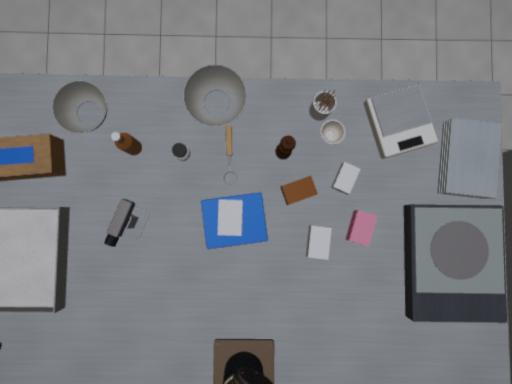

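View pics/side0.png

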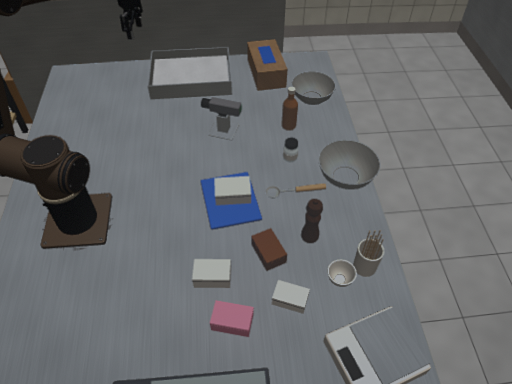

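The top view shows the large tub on the board at (230,217), white tubs at (320,243) and (347,178), and the thermometer at (120,220) with its nose towards (113,240). The side view agrees with this. Next I'll measure.

```bash
cat >> h.py <<'E'
def tops(c,lo,hi,roi=None,white=True,amin=60):
    W,_=world(c);hsv=cv2.cvtColor(c["frame"],cv2.COLOR_BGR2HSV)
    m=(W[...,2]>lo)&(W[...,2]<hi)&(c["range_z"]>0)
    if white: m&=(hsv[...,1]<50)&(hsv[...,2]>120)
    m=m.astype(np.uint8)
    if roi: k=np.zeros_like(m);k[roi[1]:roi[3],roi[0]:roi[2]]=1;m*=k
    n,l,s,_=cv2.connectedComponentsWithStats(m)
    out=[]
    for i in range(1,n):
        if s[i,4]<amin: continue
        p=W[l==i];r=cv2.minAreaRect((p[:,:2]*1000).astype(np.float32))
        b=cv2.boxPoints(r);e=b[1]-b[0];g=b[2]-b[1];e=e if np.hypot(*e)>np.hypot(*g) else g
        out.append(dict(c=np.round(r[0],1),size=np.round(sorted(r[1]),1),ang=round(np.degrees(np.arctan2(e[1],e[0]))%180,1),z=round(np.median(p[:,2])*1000,1),px=s[i,:4].tolist(),mean=np.round(p[:,:2].mean(0)*1000,1)))
    return out
E
python3 - <<'E'
from h import *
for n in ["top","side"]:
    c=np.load(n+".npy",allow_pickle=True).item()
    print(n,"table z",[round(float(np.median(world(c)[0][y:y+6,x:x+6,2])*1000),1) for x,y in ([(300,320),(180,280)] if n=="top" else [(150,250),(150,150)])])
    for t in tops(c,.02,.07,(180,150,400,280) if n=="top" else (180,150,330,320)): print(t)
    print("thermo");
    for t in tops(c,.105,.17,(80,180,160,260) if n=="top" else (190,80,250,150),white=False,amin=20): print(t)
    print("holder")
    for t in tops(c,.06,.08,(80,180,160,260) if n=="top" else (190,80,250,150),white=False,amin=5): print(t)
E
```

```text
top table z [-1.3, -0.9]
{'c': array([ 693. , -463.9]), 'size': array([20.7, 50.9]), 'ang': np.float32(90.1), 'z': np.float64(43.4), 'px': [383, 150, 17, 7], 'mean': array([ 694.7, -460.8])}
{'c': array([ 612.9, -320.4]), 'size': array([57.2, 87.7]), 'ang': np.float32(155.5), 'z': np.float64(37.5), 'px': [333, 162, 27, 33], 'mean': array([ 613.1, -320.2])}
{'c': array([482.5,  49.1]), 'size': array([ 71.8, 108.6]), 'ang': np.float32(0.4), 'z': np.float64(56.6), 'px': [218, 200, 24, 36], 'mean': array([483. ,  48.8])}
{'c': array([ 407.7, -231.5]), 'size': array([ 64.4, 100.4]), 'ang': np.float32(173.9), 'z': np.float64(44.6), 'px': [308, 226, 23, 34], 'mean': array([ 407.7, -231.8])}
thermo
{'c': array([465.8, 370.6]), 'size': array([ 36.8, 139.5]), 'ang': np.float32(157.9), 'z': np.float64(127.2), 'px': [104, 199, 30, 48], 'mean': array([467.3, 367. ])}
holder
{'c': array([465. , 356.1]), 'size': array([ 9.1, 36.9]), 'ang': np.float32(161.6), 'z': np.float64(72.1), 'px': [125, 216, 8, 13], 'mean': array([464.8, 354.7])}
side table z [-0.1, -0.5]
{'c': array([483.4,  48.9]), 'size': 
[... 267 characters left out ...]
': array([ 408.8, -232.9])}
{'c': array([ 613.2, -321.1]), 'size': array([59.1, 88.8]), 'ang': np.float32(156.1), 'z': np.float64(37.7), 'px': [272, 280, 38, 27], 'mean': array([ 613.7, -320.9])}
thermo
{'c': array([465.5, 368.4]), 'size': array([ 43.5, 140.6]), 'ang': np.float32(155.7), 'z': np.float64(125.3), 'px': [201, 97, 40, 19], 'mean': array([468.2, 361.2])}
holder
{'c': array([430.8, 569.8]), 'size': array([ 15.4, 153.7]), 'ang': np.float32(1.9), 'z': np.float64(65.2), 'px': [190, 80, 41, 6], 'mean': array([430.1, 570.6])}
{'c': array([465.4, 362.5]), 'size': array([31.8, 40.1]), 'ang': np.float32(158.4), 'z': np.float64(72.6), 'px': [216, 113, 13, 9], 'mean': array([466.1, 356.6])}
```

```bash
cat >> h.py <<'E'
def rel(x,y,z,xang):
    s=get_state();Rm=R.from_quat(s["tcp_rot"]).as_matrix();p=np.array(s["eef_pos"])*1000
    xa=np.degrees(np.arctan2(Rm[1,0],Rm[0,0]));d=Rm.T@(np.array([x,y,z])-p)
    print("t",s["time"],"tcp",np.round(p,1),"xang",round(xa,1),"open",round(s["opening"],3),"F",round(float(s["finger_force"]),1),"-> shift",np.round(d,1),"yaw",round(-((xang-xa+180)%360-180),1))
E
python3 -c "
from h import *
rel(500,200,250,174)"
```

```text
t 0.1 tcp [170.5 652.5 230. ] xang 165.3 open 0.999 F 0.0 -> shift [-433.2 -354.4  -19.3] yaw -8.7
```

```bash
python3 -m crank '[[[-433,-354,-20],-9,0],[[-433,-354,-20],-9,0],[[-433,-354,-20],-9,0],[[-433,-354,-20],-9,0],[[-433,-354,-20],-9,0],[[-433,-354,-20],-9,0],[[-433,-354,-20],-9,0],[[-433,-354,-20],-9,0],[[-433,-354,-20],-9,0],[[-433,-354,-20],-9,0]]' 60; python3 -m crank '[[[0,0,0],0,0],[[0,0,0],0,0],[[0,0,0],0,0]]'; python3 -c "
from h import *
rel(408,-232,150,174)"
```

```text
time: 1.1
eef_pos: [0.4655, 0.2473, 0.2489]
tcp_rot: [0.049, 0.999, -0.0, -0.0]
contact_force: [0.4, 1.0, 0.6]
opening: 0.998
finger_force: 0.0
time: 1.4
eef_pos: [0.4642, 0.2498, 0.2487]
tcp_rot: [0.049, 0.999, 0.0, -0.001]
contact_force: [0.2, -0.9, 0.5]
opening: 0.997
finger_force: 0.0
t 1.4 tcp [464.2 249.8 248.7] xang 174.4 open 0.997 F 0.0 -> shift [   8.7 -485.    98.7] yaw 0.4
```

```bash
python3 -m crank '[[[-15,-100,0],0,0],[[-15,-250,40],0,0],[[0,-400,80],0,0],[[9,-485,99],0,0],[[9,-485,99],0,0],[[9,-485,99],0,0],[[9,-485,99],0,0],[[9,-485,99],0,0],[[9,-485,99],0,0],[[9,-485,99],0,0]]'; python3 -m crank '[[[0,0,0],0,0],[[0,0,0],0,0],[[0,0,0],0,0]]'; python3 - <<'E'
from h import *
rel(408,-232,6,174)
c=read_camera("wrist");print(c["origin"],c["vfov"]);cv2.imwrite("pics/w1.png",c["frame"])
for t in tops(c,.03,.06):print(t)
E
```

```text
time: 2.4
eef_pos: [0.4083, -0.2329, 0.1498]
tcp_rot: [0.048, 0.999, -0.0, 0.0]
contact_force: [0.7, 0.3, -0.4]
opening: 0.999
finger_force: 0.0
time: 2.7
eef_pos: [0.4088, -0.2309, 0.1502]
tcp_rot: [0.048, 0.999, 0.0, -0.0]
contact_force: [-0.3, 1.0, -0.1]
opening: 1.002
finger_force: 0.0
t 2.7 tcp [ 408.8 -230.9  150.2] xang 174.5 open 1.002 F 0.0 -> shift [  0.6  -1.3 144.2] yaw 0.5
[ 0.32453784 -0.22319033  0.29320112] 64.05251239721294
{'c': array([ 407.3, -233.8]), 'size': array([ 64.3, 100.6]), 'ang': np.float32(174.0), 'z': np.float64(45.4), 'px': [218, 131, 80, 112], 'mean': array([ 404. , -233.6])}
{'c': array([ 595.7, -314.5]), 'size': array([51.7, 56. ]), 'ang': np.float32(66.6), 'z': np.float64(38.5), 'px': [176, 333, 57, 35], 'mean': array([ 586.8, -318.4])}
```

View pics/w1.png

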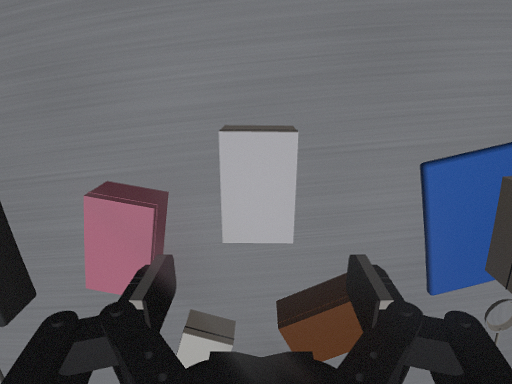

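The wrist picture shows the white medium tub at (258,187) centred between the fingers, with the pink one clear to the left. The numbers agree to about 1 mm, so I'll go down.

```bash
python3 -m crank '[[[1,-1.5,50],0.5,0],[[1,-1.5,95],0.5,0],[[1,-1.5,120],0.5,0],[[1,-1.5,135],0.5,0],[[1,-1.5,144],0.5,0],[[1,-1.5,144],0.5,0],[[1,-1.5,144],0.5,0],[[1,-1.5,144],0.5,0]]' 40;python3 -m crank '[[[0,0,0],0,255],[[0,0,0],0,255],[[0,0,0],0,255],[[0,0,0],0,255],[[0,0,0],0,255],[[0,0,0],0,255],[[0,0,0],0,255],[[0,0,0],0,255]]' 40;python3 -c "
from h import *
rel(408,-232.5,6,174)"
```

```text
time: 3.55
eef_pos: [0.4082, -0.2345, 0.0076]
tcp_rot: [0.053, 0.999, -0.001, 0.001]
contact_force: [-1.3, 0.1, 0.4]
opening: 0.996
finger_force: 0.0
time: 4.35
eef_pos: [0.4077, -0.2345, 0.0072]
tcp_rot: [0.054, 0.999, -0.0, 0.001]
contact_force: [-0.6, 1.7, 6.2]
opening: 0.742
finger_force: 46.2
t 4.35 tcp [ 407.7 -234.5    7.2] xang 173.8 open 0.742 F 46.2 -> shift [-0.1  2.   1.2] yaw -0.2
```

```bash
python3 -m crank '[[[0,0,-10],0,255],[[0,0,-40],0,255],[[0,0,-80],0,255],[[0,0,-110],0,255],[[0,0,-110],0,255],[[0,0,-110],0,255]]';python3 -c "
from h import *
rel(483,49,117,180.3)"
```

```text
time: 4.95
eef_pos: [0.4066, -0.2337, 0.1158]
tcp_rot: [0.054, 0.999, 0.0, -0.0]
contact_force: [-0.1, 0.2, -3.4]
opening: 0.742
finger_force: 46.1
t 4.95 tcp [ 406.6 -233.7  115.8] xang 173.8 open 0.742 F 46.1 -> shift [-45.6 289.2  -1.2] yaw -6.5
```

```bash
python3 -m crank '[[[-5,30,-5],-1,255],[[-12,70,-5],-2,255],[[-19,115,-5],-3,255],[[-26,160,-5],-4,255],[[-33,205,-5],-5,255],[[-40,245,-5],-6,255],[[-44,275,-5],-6.5,255],[[-45.5,289,-5],-6.5,255],[[-45.5,289,-5],-6.5,255],[[-45.5,289,-5],-6.5,255]]';python3 - <<'E'
from h import *
for n in ["wrist","top","side"]:
    c=read_camera(n);cv2.imwrite(f"pics/{n}2.png",c["frame"]);print(n)
    for lo,hi in((.05,.064),(.14,.175)):
        for t in tops(c,lo,hi,white=True):
            if abs(t["c"][0]-483)<80 and abs(t["c"][1]-49)<80: print(t)
rel(483,49,64.5,180.3)
E
```

```text
time: 5.95
eef_pos: [0.4822, 0.048, 0.1197]
tcp_rot: [-0.003, 1.0, -0.0, -0.002]
contact_force: [-0.6, -0.6, -3.1]
opening: 0.743
finger_force: 46.3
wrist
{'c': array([435.4,  48.8]), 'size': array([17.5, 74.1]), 'ang': np.float32(90.3), 'z': np.float64(57.3), 'px': [209, 134, 110, 26], 'mean': array([435.6,  48.1])}
{'c': array([473.8,  49.4]), 'size': array([68.2, 84.9]), 'ang': np.float32(0.6), 'z': np.float64(157.8), 'px': [173, 188, 177, 174], 'mean': array([466.6,  47.5])}
top
side
{'c': array([483.6,  38.7]), 'size': array([ 58.8, 107.2]), 'ang': np.float32(177.9), 'z': np.float64(56.0), 'px': [215, 181, 36, 16], 'mean': array([483.5,  37.6])}
{'c': array([517.3,  48.8]), 'size': array([32.1, 67.4]), 'ang': np.float32(86.0), 'z': np.float64(157.0), 'px': [237, 155, 12, 17], 'mean': array([516.7,  45.7])}
{'c': array([452. ,  42.5]), 'size': array([38.4, 76.3]), 'ang': np.float32(90.8), 'z': np.float64(157.5), 'px': [213, 157, 15, 16], 'mean': array([450.5,  45.4])}
t 6.1 tcp [482.9  47.3 120.7] xang -179.8 open 0.747 F 46.3 -> shift [-0.1  1.7 56.2] yaw -0.1
```

```bash
python3 -m crank '[[[0,1,20],0,255],[[0,1,38],0,255],[[0,1,46],0,255],[[0,1,50],0,255],[[0,1,52],0,255],[[0,1,53.5],0,255],[[0,1,54.5],0,255],[[0,1,55],0,255],[[0,1,55],0,255]]';python3 -c "
from h import *
rel(483,49,65,180.3)"
```

```text
time: 7.0
eef_pos: [0.4835, 0.0495, 0.0665]
tcp_rot: [-0.003, 1.0, -0.0, 0.0]
contact_force: [-0.5, -0.1, -3.9]
opening: 0.743
finger_force: 46.3
t 7.0 tcp [483.5  49.5  66.5] xang -179.6 open 0.743 F 46.3 -> shift [ 0.5 -0.5  1.5] yaw 0.1
```

Not yet in contact, since the weight is still carried. I'll lower it slowly.

```bash
python3 -m crank '[[[0,0,0.7],0,255],[[0,0,1.4],0,255],[[0,0,2],0,255],[[0,0,2],0,255]]'
```

```text
time: 7.4
eef_pos: [0.4834, 0.0495, 0.0643]
tcp_rot: [-0.003, 1.0, -0.0, 0.0]
contact_force: [-0.8, -0.2, -1.5]
opening: 0.744
finger_force: 46.3
```

```bash
python3 -m crank '[[[0,0,0.7],0,255],[[0,0,0.7],0,90],[[0,0,0.7],0,50],[[0,0,0.7],0,20],[[0,0,0.7],0,0],[[0,0,0.7],0,0],[[0,0,-10],0,0],[[0,0,-40],0,0],[[0,0,-90],0,0],[[0,0,-120],0,0]]';python3 - <<'E'
from h import *
for n in ["wrist","side"]:
    c=read_camera(n);cv2.imwrite(f"pics/{n}3.png",c["frame"]);print(n)
    for t in tops(c,.09,.115,white=True):
            if abs(t["c"][0]-483)<80 and abs(t["c"][1]-49)<80: print(t)
rel(613,-320.5,170,155.7)
E
```

```text
time: 8.4
eef_pos: [0.4846, 0.0494, 0.1884]
tcp_rot: [-0.003, 1.0, -0.0, 0.002]
contact_force: [0.9, -1.0, 0.5]
opening: 1.001
finger_force: 0.0
wrist
{'c': array([483.3,  48.9]), 'size': array([ 64.3, 100.3]), 'ang': np.float32(0.3), 'z': np.float64(102.4), 'px': [218, 134, 87, 119], 'mean': array([479.8,  48.9])}
side
{'c': array([482.9,  48.9]), 'size': array([ 66.2, 100.5]), 'ang': np.float32(0.8), 'z': np.float64(101.4), 'px': [215, 168, 34, 18], 'mean': array([482.9,  49.1])}
t 8.5 tcp [487.   49.2 191.1] xang -179.6 open 0.997 F 0.0 -> shift [-123.4 -370.4   23.2] yaw 24.7
```

```bash
python3 -m crank '[[[-17,-50,-10],3,0],[[-34,-100,-10],8,0],[[-50,-150,-10],12,0],[[-67,-200,-10],16,0],[[-84,-250,-10],20,0],[[-100,-300,-10],24,0],[[-115,-345,-5],24.5,0],[[-123.5,-370.5,10],24.5,0],[[-123.5,-370.5,23],24.5,0],[[-123.5,-370.5,23],24.5,0]]';python3 -m crank '[[[0,0,0],0,0],[[0,0,0],0,0],[[0,0,0],0,0]]'; python3 - <<'E'
from h import *
c=read_camera("wrist")
for t in tops(c,.025,.05):print(t)
rel(613,-320.5,1,155.7)
E
```

```text
time: 9.5
eef_pos: [0.607, -0.3196, 0.1568]
tcp_rot: [0.21, 0.978, 0.002, -0.003]
contact_force: [-0.3, 1.7, -0.5]
opening: 1.001
finger_force: 0.0
time: 9.8
eef_pos: [0.6095, -0.3192, 0.1627]
tcp_rot: [0.208, 0.978, -0.0, 0.001]
contact_force: [1.4, -1.1, -0.7]
opening: 1.0
finger_force: 0.0
{'c': array([ 613.1, -322.4]), 'size': array([56.2, 88.7]), 'ang': np.float32(156.4), 'z': np.float64(38.4), 'px': [227, 141, 65, 92], 'mean': array([ 610.9, -321.4])}
{'c': array([ 619.7, -636. ]), 'size': array([ 5.2, 90.6]), 'ang': np.float32(174.0), 'z': np.float64(26.2), 'px': [0, 261, 42, 63], 'mean': array([ 619.1, -635.9])}
{'c': array([ 756.5, -298.1]), 'size': array([34.3, 78.6]), 'ang': np.float32(172.9), 'z': np.float64(45.1), 'px': [320, 267, 40, 59], 'mean': array([ 757.7, -302.8])}
{'c': array([ 629. , -637.5]), 'size': array([ 6.1, 74.9]), 'ang': np.float32(173.1), 'z': np.float64(40.0), 'px': [0, 280, 36, 53], 'mean': array([ 629.1, -637.1])}
{'c': array([ 747.7, -459. ]), 'size': array([ 70. , 119.8]), 'ang': np.float32(17.8), 'z': np.float64(45.3), 'px': [162, 293, 94, 68], 'mean': array([ 728.8, -452.6])}
{'c': array([ 752.9, -593.6]), 'size': array([29.4, 32.5]), 'ang': np.float32(73.8), 'z': np.float64(45.4), 'px': [92, 367, 28, 17], 'mean': array([ 753.3, -590.7])}
t 9.85 tcp [ 609.5 -319.4  162.7] xang 155.9 open 1.0 F 0.0 -> shift [ -3.3   0.5 161.7] yaw 0.2
```

```bash
python3 -m crank '[[[-3.5,-0.5,40],0,0],[[-3.5,-0.5,85],0,0],[[-3.5,-0.5,120],0,0],[[-3.5,-0.5,145],0,0],[[-3.5,-0.5,155],0,0],[[-3.5,-0.5,157],0,0],[[-3.5,-0.5,157],0,0],[[-3.5,-0.5,157],0,0]]' 40;python3 -m crank '[[[0,0,0],0,255],[[0,0,0],0,255],[[0,0,0],0,255],[[0,0,0],0,255],[[0,0,0],0,255],[[0,0,0],0,255],[[0,0,0],0,255],[[0,0,0],0,255]]' 40;python3 -m crank '[[[0,0,-10],0,255],[[0,0,-40],0,255],[[0,0,-90],0,255],[[0,0,-140],0,255],[[0,0,-170],0,255],[[0,0,-190],0,255],[[0,0,-190],0,255],[[0,0,-190],0,255]]';python3 -c "
from h import *
rel(483,49,170,180.3)"
```

```text
time: 10.65
eef_pos: [0.6135, -0.3231, 0.0068]
tcp_rot: [0.209, 0.978, -0.001, 0.002]
contact_force: [-0.1, -0.3, -0.3]
opening: 0.996
finger_force: 0.0
time: 11.45
eef_pos: [0.6128, -0.3227, 0.0057]
tcp_rot: [0.209, 0.978, -0.0, 0.001]
contact_force: [-0.3, 0.6, 6.2]
opening: 0.646
finger_force: 45.0
time: 12.25
eef_pos: [0.6114, -0.3217, 0.1929]
tcp_rot: [0.209, 0.978, 0.0, -0.001]
contact_force: [-0.1, 0.1, -3.1]
opening: 0.647
finger_force: 44.3
t 12.25 tcp [ 611.4 -321.7  192.9] xang 155.8 open 0.647 F 44.3 -> shift [268.8 285.7  23.5] yaw -24.5
```

```bash
python3 -m crank '[[[20,21,-5],-2,255],[[48,51,-5],-5,255],[[80,85,-5],-8,255],[[112,119,-5],-11,255],[[144,153,-5],-14,255],[[176,187,-5],-17,255],[[205,218,-5],-20,255],[[232,247,0],-22,255],[[252,268,5],-24,255],[[264,280,15],-24.5,255]]';python3 -c "
from h import *
rel(483,49,160,180.3)"
```

```text
time: 13.25
eef_pos: [0.4834, 0.0436, 0.1766]
tcp_rot: [-0.004, 1.0, 0.0, -0.002]
contact_force: [0.3, -0.3, -2.1]
opening: 0.648
finger_force: 44.3
t 13.25 tcp [483.4  43.6 176.6] xang -179.5 open 0.648 F 44.3 -> shift [ 0.2  5.4 16.6] yaw 0.2
```

```bash
python3 -m crank '[[[0.5,5.5,10],0,255],[[0.5,5.5,16],0,255],[[0.5,5.5,16],0,255],[[0.5,5.5,16],0,255]]';python3 - <<'E'
from h import *
for n in ["wrist","side"]:
    c=read_camera(n);print(n)
    for lo,hi in((.095,.11),(.17,.21)):
        for t in tops(c,lo,hi,white=True):
            if abs(t["c"][0]-483)<80 and abs(t["c"][1]-49)<80: print(t)
rel(483,49,108,180.3)
E
```

```text
time: 13.65
eef_pos: [0.4855, 0.046, 0.1628]
tcp_rot: [-0.002, 1.0, -0.0, -0.0]
contact_force: [0.8, -1.2, -2.3]
opening: 0.647
finger_force: 44.3
wrist
{'c': array([444.7,  48.8]), 'size': array([23.4, 64.2]), 'ang': np.float32(90.4), 'z': np.float64(102.3), 'px': [218, 139, 97, 34], 'mean': array([444.4,  48.8])}
{'c': array([482.8,  42.8]), 'size': array([62.1, 83.6]), 'ang': np.float32(0.6), 'z': np.float64(195.6), 'px': [188, 199, 146, 161], 'mean': array([476.2,  45.6])}
side
{'c': array([483.1,  46.9]), 'size': array([64.5, 99.8]), 'ang': np.float32(178.0), 'z': np.float64(101.2), 'px': [215, 170, 34, 16], 'mean': array([482. ,  43.8])}
{'c': array([457.6,  44.6]), 'size': array([31.6, 58.7]), 'ang': np.float32(87.3), 'z': np.float64(194.8), 'px': [216, 149, 12, 14], 'mean': array([456.9,  45.5])}
{'c': array([516.3,  45.5]), 'size': array([28.5, 56.8]), 'ang': np.float32(86.1), 'z': np.float64(194.8), 'px': [237, 148, 11, 14], 'mean': array([516.2,  44.6])}
t 13.75 tcp [485.9  46.  163.6] xang -179.7 open 0.646 F 44.3 -> shift [ 2.9  3.1 55.6] yaw -0.0
```

```bash
python3 -m crank '[[[3,3,20],0,255],[[3,3,36],0,255],[[3,3,44],0,255],[[3,3,48],0,255],[[3,3,51],0,255],[[3,3,52.5],0,255],[[3,3,53.5],0,255],[[3,3,53.5],0,255],[[3,3,53.5],0,255]]';python3 -c "
from h import *
rel(483,49,108.3,180.3)"
```

```text
time: 14.65
eef_pos: [0.4824, 0.0498, 0.1101]
tcp_rot: [-0.003, 1.0, -0.0, 0.0]
contact_force: [1.0, -0.1, -2.1]
opening: 0.651
finger_force: 44.3
t 14.65 tcp [482.4  49.8 110.1] xang -179.7 open 0.651 F 44.3 -> shift [-0.6 -0.8  1.8] yaw 0.0
```

```bash
python3 -m crank '[[[0,-0.5,0.7],0,255],[[0,-0.5,1.2],0,255],[[0,-0.5,1.8],0,255],[[0,-0.5,1.8],0,255]]'
```

```text
time: 15.05
eef_pos: [0.482, 0.0494, 0.1078]
tcp_rot: [-0.003, 1.0, 0.0, -0.0]
contact_force: [-0.6, -0.1, -1.8]
opening: 0.647
finger_force: 44.3
```

```bash
python3 -m crank '[[[0,0,0.5],0,255],[[0,0,1],0,255],[[0,0,1],0,255]]'
```

```text
time: 15.35
eef_pos: [0.4825, 0.0493, 0.1076]
tcp_rot: [-0.003, 1.0, -0.0, 0.0]
contact_force: [-2.5, 1.1, 2.7]
opening: 0.65
finger_force: 44.8
```

Contact made. I'll release and rise.

```bash
python3 -m crank '[[[0,0,0],0,120],[[0,0,0],0,80],[[0,0,0],0,40],[[0,0,0],0,0],[[0,0,0],0,0],[[0,0,0],0,0],[[0,0,-10],0,0],[[0,0,-40],0,0],[[0,0,-80],0,0],[[0,0,-110],0,0]]' 40;python3 - <<'E'
from h import *
for n in ["wrist","side","top"]:
    c=read_camera(n);print(n)
    cv2.imwrite(f"pics/{n}4.png",c["frame"])
    for t in tops(c,.125,.15,white=True):
            if abs(t["c"][0]-483)<80 and abs(t["c"][1]-49)<80: print(t)
rel(466,368,220,157)
E
```

```text
time: 16.35
eef_pos: [0.4828, 0.0493, 0.22]
tcp_rot: [-0.003, 1.0, -0.0, 0.001]
contact_force: [1.3, -0.5, 0.6]
opening: 1.002
finger_force: 0.0
wrist
{'c': array([482.8,  48.7]), 'size': array([56.2, 88.1]), 'ang': np.float32(0.5), 'z': np.float64(140.4), 'px': [222, 146, 77, 106], 'mean': array([479.9,  48.7])}
side
{'c': array([482.3,  50.2]), 'size': array([59.7, 88.3]), 'ang': np.float32(0.3), 'z': np.float64(139.1), 'px': [216, 160, 31, 16], 'mean': array([482.2,  49.2])}
top
t 16.5 tcp [483.9  49.2 220.6] xang -179.7 open 0.997 F 0.0 -> shift [1.600e+01 3.189e+02 2.000e-01] yaw 23.3
```

```bash
python3 -m crank '[[[1,40,-10],4,0],[[3,85,-10],8,0],[[5,130,-10],12,0],[[7,175,-10],16,0],[[5,220,-10],20,0],[[0,260,-10],23,0],[[-4,290,-5],23,0],[[-4,312,0],23,0],[[-4,312,0],23,0],[[-4,312,0],23,0]]';python3 -m crank '[[[0,0,0],0,0],[[0,0,0],0,0],[[0,0,0],0,0]]'; python3 - <<'E'
from h import *
c=read_camera("wrist");cv2.imwrite("pics/w5.png",c["frame"])
W,_=world(c);np.save("w5.npy",c,allow_pickle=True)
for t in tops(c,.112,.135,white=False):print(t)
rel(486,361,88,157)
E
```

```text
time: 17.5
eef_pos: [0.4835, 0.361, 0.2154]
tcp_rot: [0.196, 0.981, -0.001, -0.001]
contact_force: [0.4, -0.6, -0.4]
opening: 0.999
finger_force: 0.0
time: 17.8
eef_pos: [0.4846, 0.3605, 0.2173]
tcp_rot: [0.197, 0.98, 0.0, 0.0]
contact_force: [-0.9, -0.7, 0.0]
opening: 1.004
finger_force: 0.0
{'c': array([464.5, 370.7]), 'size': array([ 36.2, 141.3]), 'ang': np.float32(158.3), 'z': np.float64(128.8), 'px': [239, 76, 48, 173], 'mean': array([459.3, 372.8])}
{'c': array([495.1,  77.2]), 'size': array([ 5.8, 63.4]), 'ang': np.float32(0.9), 'z': np.float64(122.6), 'px': [0, 274, 36, 61], 'mean': array([500.4,  77.2])}
{'c': array([689.2, 362.9]), 'size': array([ 9.5, 30. ]), 'ang': np.float32(110.7), 'z': np.float64(115.6), 'px': [325, 349, 25, 19], 'mean': array([689.4, 363.1])}
t 17.85 tcp [484.6 360.7 217.3] xang 157.3 open 1.001 F 0.0 -> shift [ -1.1   0.8 129.3] yaw 0.3
```

View pics/w5.png

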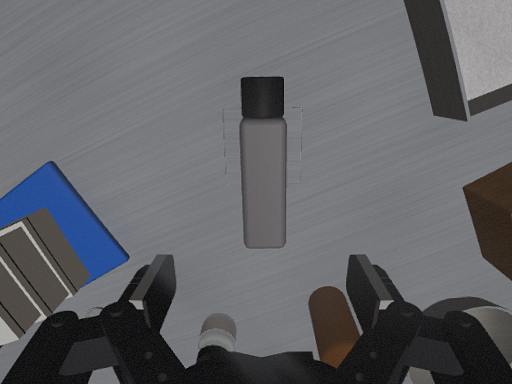

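The picture shows the black nose at (262,97), the barrel down to (265,247) and the holder foot plate around it. The long axis is about 158°, and the fingers straddle it. I'm gripping about 17 mm behind the handle axis so the tail clears the gripper body when tipped.

```bash
python3 -m crank '[[[0.5,2,40],-0.7,0],[[0.5,2,75],-0.7,0],[[0.5,2,105],-0.7,0],[[0.5,2,120],-0.7,0],[[0.5,2,127],-0.7,0],[[0.5,2,127],-0.7,0],[[0.5,2,127],-0.7,0]]' 60;python3 -m crank '[[[0,0,0],0,255],[[0,0,0],0,255],[[0,0,0],0,255],[[0,0,0],0,255],[[0,0,0],0,255],[[0,0,0],0,255],[[0,0,0],0,255],[[0,0,0],0,255],[[0,0,0],0,255],[[0,0,0],0,255]]' 60
```

```text
time: 18.55
eef_pos: [0.4858, 0.3639, 0.0917]
tcp_rot: [0.19, 0.982, 0.001, 0.001]
contact_force: [-0.1, -0.2, 0.9]
opening: 0.999
finger_force: 0.0
time: 19.55
eef_pos: [0.4852, 0.3635, 0.0907]
tcp_rot: [0.19, 0.982, 0.0, 0.001]
contact_force: [0.2, -1.1, 5.6]
opening: 0.417
finger_force: 60.7
```

```bash
python3 -m crank '[[[0,0,-10],0,255],[[0,0,-30],0,255],[[0,0,-60],0,255],[[0,0,-85],0,255],[[0,0,-105],0,255],[[0,0,-105],0,255],[[0,0,-105],0,255],[[0,0,-105],0,255]]';python3 - <<'E'
from h import *
c=read_camera("side");cv2.imwrite("pics/s6.png",cv2.resize(c["frame"][40:180,130:330],(800,560)))
rel(485,362,195,158)
E
```

```text
time: 20.35
eef_pos: [0.4833, 0.3628, 0.1923]
tcp_rot: [0.19, 0.982, -0.001, -0.002]
contact_force: [0.7, 0.0, -1.8]
opening: 0.415
finger_force: 61.1
t 20.4 tcp [483.3 362.8 192.3] xang 158.0 open 0.411 F 61.1 -> shift [-1.8 -0.1 -2.7] yaw 0.0
```

View pics/s6.png

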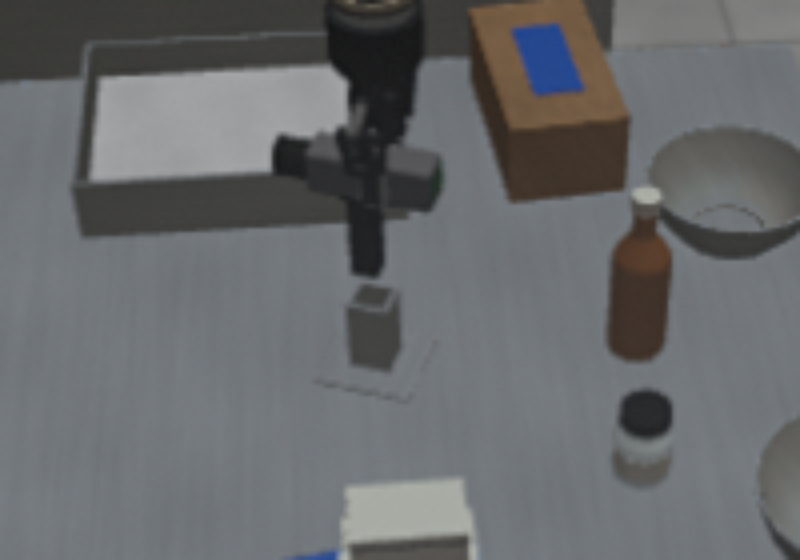

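The thermometer hangs level above the socket (handle bottom at (370,270), rim at (373,292)), and it is clear. Now I'll back off tailwards, lower it beside the socket, and push it nose-wards with a lighter grip so the socket's edge tips it in the pads.

```bash
python3 -m crank '[[[-20,0,0],0,255],[[-42,0,0],0,255],[[-42,0,15],0,255],[[-42,0,35],0,255],[[-42,0,47],0,255],[[-42,0,47],0,255],[[-42,0,47],0,255]]' 30; python3 -m crank '[[[5,0,0],0,255],[[10,0,0],0,255],[[15,0,0],0,255],[[20,0,0],0,255],[[25,0,0],0,255],[[25,0,0],0,255]]'; python3 - <<'E'
from h import *
c=read_camera("side");cv2.imwrite("pics/s7.png",cv2.resize(c["frame"][60:150,170:280],(733,600)))
rel(485,362,145,158)
E
```

```text
time: 21.1
eef_pos: [0.5233, 0.3476, 0.1473]
tcp_rot: [0.19, 0.982, -0.0, -0.001]
contact_force: [0.6, 1.3, -1.9]
opening: 0.413
finger_force: 61.0
time: 21.7
eef_pos: [0.5032, 0.357, 0.151]
tcp_rot: [0.19, 0.982, 0.001, 0.005]
contact_force: [4.3, -3.0, 0.6]
opening: 0.415
finger_force: 60.8
t 21.75 tcp [503.2 357.  151. ] xang 158.1 open 0.412 F 60.8 -> shift [18.8 -2.2  5.8] yaw 0.1
```

View pics/s7.png

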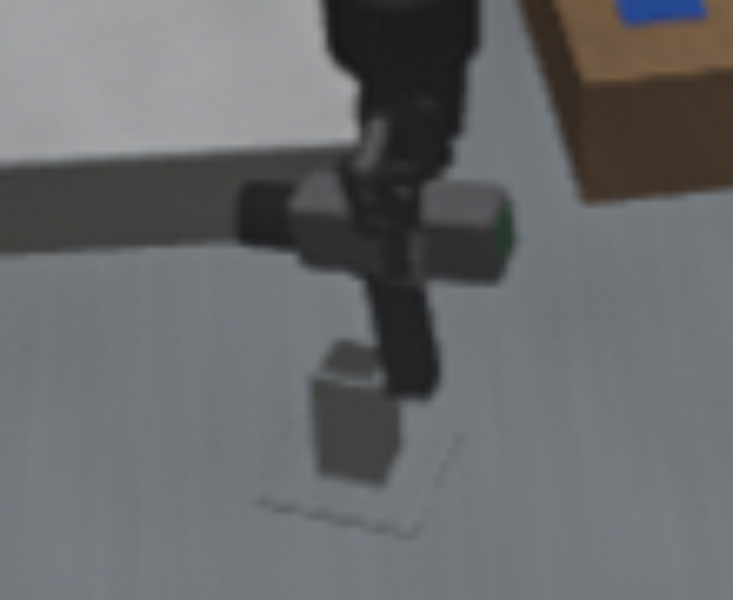

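It works: the handle is tipping about the pads against the socket's edge. I'll continue slowly.

```bash
python3 -m crank '[[[6,0,1],0,255],[[12,0,1],0,255],[[18,0,1],0,255],[[24,0,1],0,255],[[30,0,1],0,255],[[36,0,1],0,255],[[40,0,1],0,255],[[40,0,1],0,255]]' 30; python3 - <<'E'
from h import *
c=read_camera("side");cv2.imwrite("pics/s8.png",cv2.resize(c["frame"][60:150,170:280],(733,600)))
rel(485,362,145,158)
E
```

```text
time: 22.55
eef_pos: [0.4648, 0.3725, 0.1488]
tcp_rot: [0.19, 0.982, 0.001, 0.003]
contact_force: [4.8, -1.2, 0.7]
opening: 0.414
finger_force: 59.7
t 22.6 tcp [464.8 372.5 148.8] xang 158.1 open 0.413 F 59.7 -> shift [-22.6  -2.3   3.9] yaw 0.1
```

View pics/s8.png

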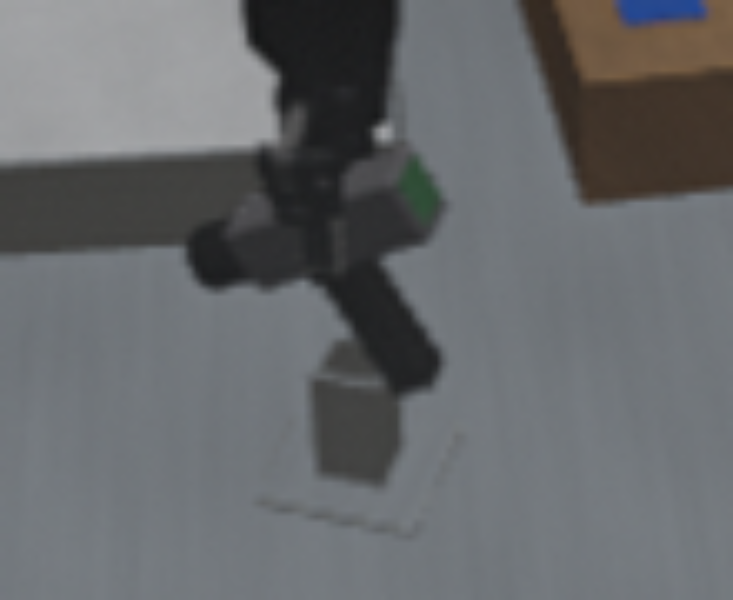

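```bash
python3 -m crank '[[[6,0,1],0,255],[[12,0,2],0,255],[[18,0,2],0,255],[[24,0,2],0,255],[[30,0,2],0,255],[[30,0,2],0,255]]' 30; python3 - <<'E'
from h import *
c=read_camera("side");cv2.imwrite("pics/s9.png",cv2.resize(c["frame"][60:150,170:280],(733,600)))
rel(485,362,145,158)
E
```

```text
time: 23.2
eef_pos: [0.4356, 0.3834, 0.1457]
tcp_rot: [0.19, 0.982, 0.0, 0.001]
contact_force: [2.8, -1.7, 2.0]
opening: 0.411
finger_force: 59.1
t 23.25 tcp [435.6 383.4 145.7] xang 158.1 open 0.413 F 59.1 -> shift [-53.8  -1.4   0.8] yaw 0.1
```

View pics/s9.png

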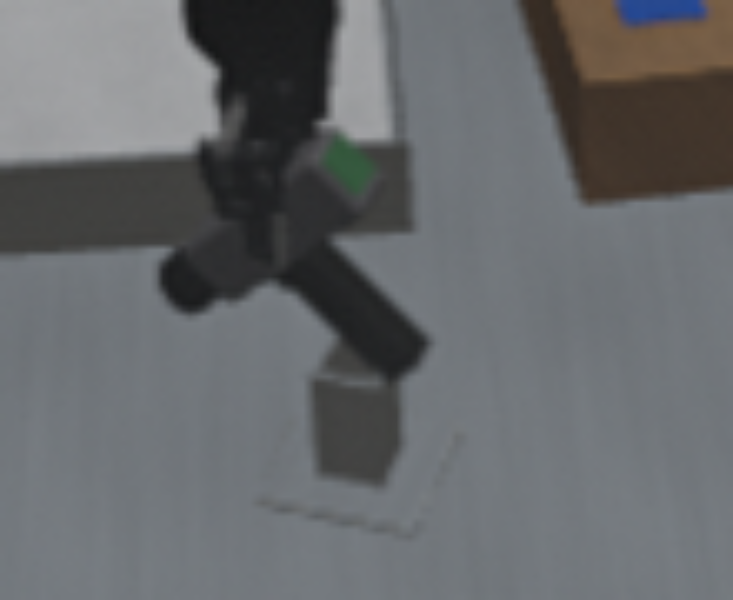

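That looks like about 45° or more; from the contact geometry I get about 48°. I'll lift clear with a firmer grip.

```bash
python3 -m crank '[[[0,0,0],0,255],[[0,0,-5],0,255],[[0,0,-20],0,255],[[0,0,-50],0,255],[[0,0,-85],0,255],[[0,0,-110],0,255],[[0,0,-120],0,255],[[0,0,-120],0,255]]' 70; python3 - <<'E'
from h import *
rel(620,49,270,180)
E
```

```text
time: 24.05
eef_pos: [0.4354, 0.3837, 0.2666]
tcp_rot: [0.19, 0.982, 0.001, 0.0]
contact_force: [-0.1, -0.3, -2.8]
opening: 0.413
finger_force: 69.0
t 24.05 tcp [435.4 383.7 266.6] xang 158.0 open 0.413 F 69.0 -> shift [-296.4 -241.5   -3.8] yaw -22.0
```

```bash
python3 -m crank '[[[-15,-12,-4],-1,255],[[-42,-34,-4],-3,255],[[-75,-61,-4],-5,255],[[-108,-88,-4],-8,255],[[-142,-115,-4],-11,255],[[-175,-142,-4],-14,255],[[-208,-170,-4],-16,255],[[-240,-196,-4],-19,255],[[-268,-218,-4],-21,255],[[-285,-232,-4],-22,255]]';python3 -m crank '[[[-8,-7,0],0,255],[[-11,-9,0],0,255],[[-11,-9,0],0,255],[[-11,-9,0],0,255],[[-11,-9,0],0,255]]'; python3 - <<'E'
from h import *
rel(610,49,260,180)
for n in ["side","top","wrist"]:
    c=read_camera(n);np.save(n+"10.npy",c,allow_pickle=True)
    if n=="side":cv2.imwrite("pics/s10.png",cv2.resize(c["frame"][90:240,170:370],(800,600)))
E
```

```text
time: 25.05
eef_pos: [0.6126, 0.0592, 0.2655]
tcp_rot: [0.0, 1.0, 0.0, -0.003]
contact_force: [0.5, 0.8, -2.2]
opening: 0.414
finger_force: 69.2
time: 25.55
eef_pos: [0.6235, 0.0537, 0.2689]
tcp_rot: [-0.001, 1.0, 0.0, -0.0]
contact_force: [-0.2, 0.1, -2.6]
opening: 0.411
finger_force: 69.2
t 25.55 tcp [623.5  53.7 268.9] xang -179.9 open 0.411 F 69.2 -> shift [13.6 -4.7  8.9] yaw 0.1
```

View pics/s10.png

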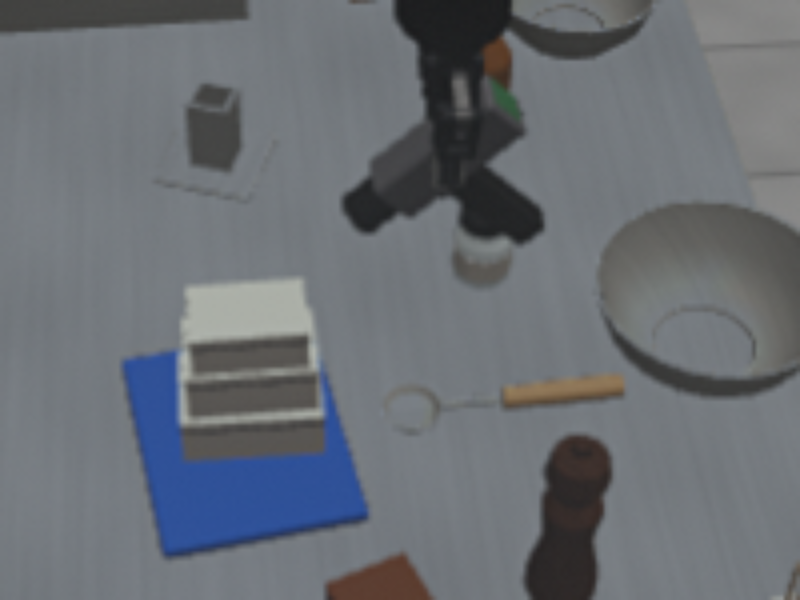

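The picture shows the stack intact at (250,370), and the thermometer tipped nose-down with its nose at (365,205). Next I'll measure the true tilt from depth.

```bash
python3 - <<'E'
from h import *
for n in ["side","top","wrist"]:
    c=np.load(n+"10.npy",allow_pickle=True).item();W=world(c)[0]*1000
    m=(c["range_z"]>0)&(W[...,2]>170)&(W[...,2]<330)&(W[...,0]>480)&(W[...,0]<720)&(abs(W[...,1]-53)<28)
    P=W[m];print(n,len(P))
    for x0 in range(500,720,10):
        q=P[(P[:,0]>=x0)&(P[:,0]<x0+10)]
        if len(q): 
            t=q[abs(q[:,1]-53)<13]
            print(x0,len(q),"zmax/min",q[:,2].max().round(),q[:,2].min().round(),"y",q[:,1].min().round(),q[:,1].max().round(),"mid",np.round(np.median(t[:,2])) if len(t) else "")
E
```

```text
side 826
550 17 zmax/min 244.0 231.0 y 42.0 61.0 mid 239.0
560 45 zmax/min 254.0 227.0 y 35.0 59.0 mid 247.0
570 58 zmax/min 269.0 220.0 y 33.0 67.0 mid 256.0
580 72 zmax/min 278.0 229.0 y 33.0 67.0 mid 273.0
590 76 zmax/min 287.0 235.0 y 32.0 69.0 mid 283.0
600 81 zmax/min 299.0 236.0 y 33.0 71.0 mid 293.0
610 64 zmax/min 330.0 249.0 y 26.0 80.0 mid 299.0
620 14 zmax/min 308.0 241.0 y 25.0 75.0 mid 242.0
630 31 zmax/min 295.0 240.0 y 27.0 46.0 mid 253.0
640 65 zmax/min 329.0 229.0 y 34.0 49.0 mid 251.0
650 89 zmax/min 330.0 217.0 y 32.0 60.0 mid 251.0
660 93 zmax/min 329.0 210.0 y 33.0 66.0 mid 246.0
670 63 zmax/min 319.0 202.0 y 35.0 65.0 mid 233.0
680 37 zmax/min 233.0 196.0 y 38.0 63.0 mid 222.0
690 21 zmax/min 221.0 204.0 y 38.0 66.0 mid 216.0
top 137
580 43 zmax/min 280.0 266.0 y 37.0 70.0 mid 273.0
590 68 zmax/min 290.0 272.0 y 37.0 72.0 mid 283.0
600 22 zmax/min 292.0 283.0 y 36.0 71.0 mid 289.0
610 4 zmax/min 317.0 272.0 y 26.0 35.0 mid 
wrist 21496
550 482 zmax/min 247.0 233.0 y 39.0 67.0 mid 241.0
560 1210 zmax/min 256.0 229.0 y 36.0 69.0 mid 248.0
570 1749 zmax/min 270.0 239.0 y 35.0 71.0 mid 263.0
580 1921 zmax/min 280.0 262.0 y 35.0 71.0 mid 274.0
590 2171 zmax/min 290.0 273.0 y 35.0 71.0 mid 284.0
600 2454 zmax/min 318.0 282.0 y 26.0 78.0 mid 293.0
610 6285 zmax/min 330.0 274.0 y 25.0 81.0 mid 303.0
620 3326 zmax/min 320.0 301.0 y 34.0 73.0 mid 313.0
630 1898 zmax/min 324.0 307.0 y 33.0 73.0 mid 320.0
```

The tilt is about 44° nose-down (35° is needed) and the sight line meets the lid plane at x≈477, y≈53. A small correction: down 10, tool x +4.5, tool y −4.5.

```bash
python3 -m crank '[[[1,-1,2],0,255],[[3,-3,6],0,255],[[4.5,-4.5,10],0,255],[[4.5,-4.5,10],0,255],[[4.5,-4.5,10],0,255],[[4.5,-4.5,10],0,255],[[4.5,-4.5,10],0,255],[[4.5,-4.5,10],0,255],[[4.5,-4.5,10],0,255],[[4.5,-4.5,10],0,255]]'; python3 - <<'E'
from h import *
c=read_camera("wrist");W=world(c)[0]*1000
m=(c["range_z"]>0)&(W[...,2]>235)&(W[...,2]<315)&(W[...,0]>568)&(W[...,0]<598)&(abs(W[...,1]-49)<12)
P=W[m];a,b=np.polyfit(P[:,0],P[:,2],1);th=np.arctan(a);q=P.mean(0)
ax=np.array([q[0]+20*np.sin(th),q[2]-20*np.cos(th)])
print("tilt",np.degrees(th),"hit x",ax[0]-(ax[1]-140)/a)
m=(c["range_z"]>0)&(W[...,2]>225)&(W[...,2]<315)&(W[...,0]>565)&(W[...,0]<595)&(abs(W[...,1]-49)<40)
print("y",W[m][:,1].min(),W[m][:,1].max())
c=read_camera("side")
for t in tops(c,.125,.15,white=True):
    if abs(t["c"][0]-483)<80 and abs(t["c"][1]-49)<80: print(t)
rel(619,49,259,180);print(get_state()["dq"].round(3))
E
```

```text
time: 26.7
eef_pos: [0.6196, 0.048, 0.2589]
tcp_rot: [-0.0, 1.0, 0.0, 0.0]
contact_force: [-0.6, 0.6, -2.5]
opening: 0.409
finger_force: 69.2
tilt 46.901090178197535 hit x 493.12301352718265
y 29.417697034582645 65.54193110391697
{'c': array([482.1,  49.2]), 'size': array([59., 88.]), 'ang': np.float32(0.3), 'z': np.float64(139.0), 'px': [216, 160, 31, 16], 'mean': array([482.3,  49.4])}
t 26.8 tcp [619.6  48.  258.9] xang -180.0 open 0.41 F 69.2 -> shift [ 0.6  1.  -0.1] yaw 0.0
[ 0.001 -0.001  0.001 -0.003  0.001  0.   ]
```

```bash
python3 -m crank '[[[2,0,0],0,255],[[5,0.5,0],0,255],[[5,0.5,0],0,255],[[5,0.5,0],0,255],[[5,0.5,0],0,255],[[5,0.5,0],0,255],[[5,0.5,0],0,255]]' && python3 -c "
from plant import ctrl
print(ctrl.sign_off())"
```

```text
time: 27.5
eef_pos: [0.6146, 0.0485, 0.2589]
tcp_rot: [-0.0, 1.0, -0.0, -0.0]
contact_force: [0.2, -0.3, -2.1]
opening: 0.407
finger_force: 69.2
the job is handed in; nothing more can be done
None
```

I stacked both tubs to within about 1 mm of centre and handed the job in at 27.5 s, with the thermometer held about 45° nose-down, aimed within about 1 cm of the lid's middle from about 10 cm; the sign-off returned no verdict.

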